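Set the stock tags to match the supply bins

TASK

Each supply bin behind the board has a hinged two-coloured flip tag straight in front of it. Make the tags tell the truth: every full bin's tag must lie with its green face up and the empty bin's tag with its red face up, so push each wrong tag over to its other side gently with a fingertip and leave it lying against its stop. Pick nothing up, and leave the bins, stamp, dropper bottle and stapler where they stand.

Things in the scene. Friction and masses are not known exactly. Their poses are not given: they have to be found in the camera images.
- board: fixed grey deck, its top 12 mm above the desk, 480 mm wide (y), reaching 42 mm to the front and 212 mm to the rear of its origin, which lies on the desk below the row of hinges; x points from the robot's side to the bins, y left along the row. Four flip tags stand 120 mm apart along y; each tag's bin stands behind it on the deck, its centre 135 mm (within 5 mm) from the hinge along the board's x.
- tag_1_hinge (a point): hinge centre of flip tag 1, 40 mm above the desk; axes as the board's: x along the hinge pin, y left, z up. Tag numbers do not tell their order along the board: go by position. The stand's lugs span 72 mm along x, 30 mm along y and reach 4 mm above the hinge. Leaves leaning towards each other leave about 46 mm between their edges.
- tag_1_edge (a point): middle of the free edge of flip tag 1: a 6 mm grey bead, 53 mm from the hinge; with the leaf leaning it is 34 mm to the side of the hinge and 80 mm above the desk. The leaf is 46 mm wide along the hinge, 4 mm thick, 30 g, with one green and one red face, and swings freely without a spring.
- tag_1 (a joint): lean of flip tag 1 in rad: 0 upright, +0.7 leaning left (+y of the board) against its stop, green face up; -0.7 leaning right against its stop, red face up. Pushed at its edge past upright by a fingertip, sideways and slightly upward, it falls over to the other stop by itself in under a second.
- tag_2_hinge (a point): hinge centre of flip tag 2, 40 mm above the desk; axes as the board's: x along the hinge pin, y left, z up. Tag numbers do not tell their order along the board: go by position. The stand's lugs span 72 mm along x, 30 mm along y and reach 4 mm above the hinge. Leaves leaning towards each other leave about 46 mm between their edges.
- tag_2_edge (a point): middle of the free edge of flip tag 2: a 6 mm grey bead, 53 mm from the hinge; with the leaf leaning it is 34 mm to the side of the hinge and 80 mm above the desk. The leaf is 46 mm wide along the hinge, 4 mm thick, 30 g, with one green and one red face, and swings freely without a spring.
- tag_2 (a joint): lean of flip tag 2 in rad: 0 upright, +0.7 leaning left (+y of the board) against its stop, green face up; -0.7 leaning right against its stop, red face up. Pushed at its edge past upright by a fingertip, sideways and slightly upward, it falls over to the other stop by itself in under a second.
- tag_3_hinge (a point): hinge centre of flip tag 3, 40 mm above the desk; axes as the board's: x along the hinge pin, y left, z up. Tag numbers do not tell their order along the board: go by position. The stand's lugs span 72 mm along x, 30 mm along y and reach 4 mm above the hinge. Leaves leaning towards each other leave about 46 mm between their edges.
- tag_3_edge (a point): middle of the free edge of flip tag 3: a 6 mm grey bead, 53 mm from the hinge; with the leaf leaning it is 34 mm to the side of the hinge and 80 mm above the desk. The leaf is 46 mm wide along the hinge, 4 mm thick, 30 g, with one green and one red face, and swings freely without a spring.
- tag_3 (a joint): lean of flip tag 3 in rad: 0 upright, +0.7 leaning left (+y of the board) against its stop, green face up; -0.7 leaning right against its stop, red face up. Pushed at its edge past upright by a fingertip, sideways and slightly upward, it falls over to the other stop by itself in under a second.
- tag_4_hinge (a point): hinge centre of flip tag 4, 40 mm above the desk; axes as the board's: x along the hinge pin, y left, z up. Tag numbers do not tell their order along the board: go by position. The stand's lugs span 72 mm along x, 30 mm along y and reach 4 mm above the hinge. Leaves leaning towards each other leave about 46 mm between their edges.
- tag_4_edge (a point): middle of the free edge of flip tag 4: a 6 mm grey bead, 53 mm from the hinge; with the leaf leaning it is 34 mm to the side of the hinge and 80 mm above the desk. The leaf is 46 mm wide along the hinge, 4 mm thick, 30 g, with one green and one red face, and swings freely without a spring.
- tag_4 (a joint): lean of flip tag 4 in rad: 0 upright, +0.7 leaning left (+y of the board) against its stop, green face up; -0.7 leaning right against its stop, red face up. Pushed at its edge past upright by a fingertip, sideways and slightly upward, it falls over to the other stop by itself in under a second.
- bin_tubes: loose open white plastic bin, 130 mm deep (x) x 100 mm wide (y) x 50 mm high, full of lying blood tubes with coloured caps. The bins and contents reach at most 75 mm above the desk. Origin at the centre of its underside. It may stand at any of the four places; it belongs to the tag straight in front of it.
- bin_sachets: loose open white plastic bin, 130 mm deep (x) x 100 mm wide (y) x 50 mm high, full of swab sachets standing on edge. The bins and contents reach at most 75 mm above the desk. Origin at the centre of its underside. It may stand at any of the four places; it belongs to the tag straight in front of it.
- bin_vials: loose open white plastic bin, 130 mm deep (x) x 100 mm wide (y) x 50 mm high, full of upright brown vials. The bins and contents reach at most 75 mm above the desk. Origin at the centre of its underside. It may stand at any of the four places; it belongs to the tag straight in front of it.
- bin_empty: loose open white plastic bin, 130 mm deep (x) x 100 mm wide (y) x 50 mm high, EMPTY: only its bare floor shows. The bins and contents reach at most 75 mm above the desk. Origin at the centre of its underside. It may stand at any of the four places; it belongs to the tag straight in front of it.
- stamp_by_mid (a point): loose brown hand stamp, 27 x 46 x 70 mm; this point is on its middle, 35 mm above the desk. A bystander.
- dropper_by_mid (a point): loose white dropper bottle with blue cap, 24 x 24 x 60 mm; this point is on its middle, 30 mm above the desk. A bystander.
- stapler_by_mid (a point): loose black stapler, 36 x 128 x 47 mm; this point is on its middle, 23 mm above the desk. A bystander.

How it is judged:
By the outcome, as a careful person would: the job done as asked, in the order asked, and still so for the second after the job is handed in, with the robot touching nothing.
It also fails if it takes over 51 s, if anything falls off the work surface, if the arm or the gripper's body presses on something with over 40 N, if the wrist force passes 120 N, or if a joint passes its speed limit or range.

ROBOT

A 7-joint arm with a two-finger parallel gripper is mounted at the origin on a cart in front of the work surface, level with it; the furniture and walls round the work are solid. World frame = base frame: x ahead of the robot, y to its left, z up, the work surface at z = 0. Lengths are in mm, angles in rad, forces in N, time in s.
With the tool pointing down it reaches from about 400 to 850 mm from the base axis. Payload 4.5 kg.
Tool frame: the origin (TCP) lies at the very end of the fingers, on their centre line; the grasp point (between the pads) lies 19 mm behind it; z points along the fingers, x is the direction in which the jaws open and shut, and the axes are right-handed (so a half turn about z gives the same grasp; the last joint's range is limited). The gripper opens to 85 mm and grips with 20 to 120 N. Pads are 22 mm wide; open, the fingers measure 114 mm over their backs; the gripper's body (76 mm by 85 mm) begins 54 mm behind the grasp point. The pads swing forward as they close: fully open they stand 13 mm farther back than shut.
Start: joints at [-1.141, 0.689, -0.195, 1.565, 0.157, 0.902, -0.215], TCP at [240.95, 576.713, 231.317] pointing down, gripper open.
Joint ranges: [-3.01, 3.01], [-0.46, 2.08], [-1.47, 1.51], [0.13, 2.56], [-1, 4.14], [0.04, 2.09], [-2.66, 2.66]. Speed limits (rad/s): [2.57, 2.57, 3.14, 3.14, 3.14, 3.14, 3.14].

INTERFACE

Orientations are given as a unit quaternion [w, x, y, z].
In Python, from rig import monitor, vision, job gives the robot as it stands. The module is installed in compiled form; this text tells all that it offers.
- The arm moves only by the tool step_arm, never from a script. Its argument "motion" is a list of rows, each a list of 7 numbers: the finger opening in cm, from 0 to 8.54, then the shift along the tool's x, y, z in cm, then the turn, a rotation vector about the tool's x, y, z in rad. In form: [[jaw, tx, ty, tz, rx, ry, rz], ...]. A call has 1 to 20 rows; each row is the pose to reach, as a shift and turn from the pose measured when the call began, along the tool's axes at that moment; what a row does not reach only later rows make up. A row lasts 1/10 s, in which the tool goes at most 50 mm and 8.59 degrees, less where a joint would pass 70% of its speed; a pose out of reach is approached as far as the arm can. A call with a gripper value outside its range is refused whole. The fingers move at their own pace and stop on an object; "squeeze" is the grip in N (left out, the last holds). Time passes only in rows, so rows that repeat a pose let the fingers close. It gives the time, the measured TCP pose, the force and the opening at its end, in the units of the state.
- monitor.get_obs(): the state, without advancing time (a new reading comes with each control period).
- vision.grab_frame(name): name is "scene" or "top" or "wrist"; returns (picture, depth): 384x512x3 uint8, red, green, blue; 384x512 float32, mm along the optical axis (not along the pixel's ray), 0 where there is no reading.
- vision.camera_info(name): a dict with "mtx" (3x3 intrinsics, pixels), "distortion" ([k1, k2, p1, p2, k3] as OpenCV has them; the pictures are not rectified), "rvec" (rotation vector, rad) and "tvec" (3), from world to camera coordinates, as OpenCV has them. Camera axes: x right, y down, z forward; pixel columns grow to the right and rows downward; lengths in mm; the calibration is good to about 2 mm. A picture is of the moment at which its call begins: read the wrist's pose just before it. camera_info takes no time and is no camera call; for the wrist camera it gives the pose at the moment of the call.
- job.close_job(): hands the job in, once; it reports no verdict.
Trained networks look in the newest picture that a camera, given by its name, has taken for a name from the list of things; names that differ only in an ending like _2 or _b are one class to them, and where a whole thing is asked for, a point or a joint stands for the part that bears it (a point fixed in the world has none). Each returns a list of dicts, best first, with "score" (0 to 1); they miss things now and then, are a little off and sometimes report something else, mostly with a low value. They report only what shows in the picture. A call takes as long as a camera call.
- vision.recognise(camera, name): "extent" ([left, top, right, bottom] in pixels, round what is visible of it).
- vision.tip_of(camera, name): "centre" ([row, column] in pixels: a listed point, or the origin of a listed thing).
The state is a dict: "t": time; "joint_positions": joint angles; "joint_vel": joint speeds; "tau": joint torques, N m; "tcp_pos": TCP position; "tool_rot": TCP orientation; "force": force on the tool from outside, world axes, zero at the start; "moment": the same for the moment, N m; "opening": finger opening in mm.
Only numpy, scipy, OpenCV 4.12 (cv2) and the standard library are available. Lean on these libraries where they do the work, as an engineer would, in place of code of your own. Each camera call takes 0.05 s, during which the arm holds its last target. There are 200 camera calls.

## Working session

There is one attempt and no reset: what is moved stays moved. The work goes in short steps, Python scripts to look and compute and a tool call to move; the robot and the scene stay as the last step left them, time stands still between calls to the robot, and variables do not carry over. Pictures are saved under pics/ and viewed, about 8 in all and at most 12, crops included, and the job is handed in when it is done.

Besides the shell and the picture viewer there is one more tool, called by a JSON object that holds its "api" and its "payload", one argument or row to a line. step_arm: Moves the arm, as the interface text tells. Its arguments: {"type":"object","properties":{"motion":{"type":"array","items":{"type":"array","items":{"type":"number"}}},"squeeze":{"type":"number"}},"required":["motion"]}

```bash
mkdir -p pics
cat > h.py <<'E'
import numpy as np, cv2
from rig import monitor, vision, job
def cam(n):
    c=vision.camera_info(n); R=cv2.Rodrigues(np.array(c["rvec"],float))[0]
    return np.array(c["mtx"],float),np.array(c["distortion"],float),R,np.array(c["tvec"],float).reshape(3)
def ray_z(c,rc,z):
    K,D,R,t=c
    u=cv2.undistortPoints(np.array([[[rc[1],rc[0]]]],float),K,D)[0,0]
    d=R.T@np.array([u[0],u[1],1]); o=-R.T@t
    return o+d*(z-o[2])/d[2]
E
python3 - <<'E'
from h import *
for n in("scene","top"):
    p,d=vision.grab_frame(n); cv2.imwrite(f"pics/{n}0.png",p[...,::-1])
    c=cam(n); print(n,"cam at",(-c[2].T@c[3]).round())
    for k,z in(("tag_1_hinge",40),("tag_1_edge",80),("bin_tubes",12),("bin_sachets",12),("bin_vials",12),("bin_empty",12),("stamp_by_mid",35),("dropper_by_mid",30),("stapler_by_mid",23)):
        for r in vision.tip_of(n,k): print(k,round(r["score"],2),np.round(r["centre"]),ray_z(c,r["centre"],z).round())
print(monitor.get_obs())
E
```

```text
scene cam at [ -24. -751.  705.]
tag_1_hinge 0.91 [236. 249.] [476. -24.  40.]
tag_1_hinge 0.65 [282. 339.] [ 550. -267.   40.]
tag_1_edge 0.76 [219. 247.] [482.  -6.  80.]
tag_1_edge 0.71 [255. 294.] [ 492. -177.   80.]
tag_1_edge 0.33 [260. 272.] [ 442. -165.   80.]
bin_tubes 0.58 [271. 366.] [ 655. -254.   12.]
bin_sachets 0.94 [206. 263.] [613. 106.  12.]
bin_sachets 0.39 [270. 360.] [ 646. -245.   12.]
bin_vials 0.71 [247. 320.] [ 624. -128.   12.]
bin_empty 0.78 [223. 288.] [622.   0.  12.]
stamp_by_mid 0.58 [232. 202.] [391.  63.  35.]
dropper_by_mid 0.7 [289. 280.] [ 434. -206.   30.]
dropper_by_mid 0.56 [263. 288.] [ 505. -148.   30.]
dropper_by_mid 0.35 [284. 324.] [ 526. -247.   30.]
stapler_by_mid 0.83 [197. 200.] [476. 231.  23.]
top cam at [ 383.   63. 1088.]
tag_1_hinge 0.55 [228. 281.] [487. -18.  40.]
tag_1_edge 0.67 [217. 364.] [ 510. -256.   80.]
tag_1_edge 0.58 [224. 271.] [497.  13.  80.]
bin_tubes 0.61 [176. 354.] [ 648. -260.   12.]
bin_sachets 0.84 [191. 237.] [610. 113.  12.]
bin_vials 0.87 [180. 313.] [ 638. -129.   12.]
bin_vials 0.29 [186. 277.] [623. -13.
[... 236 characters left out ...]
4.  23.]
{'t': 1.0, 'joint_positions': array([-1.14119226,  0.68907524, -0.19458966,  1.56528973,  0.15732177,
        0.90252299, -0.21509777]), 'joint_vel': array([ 0.00012902,  0.00209784, -0.00010716, -0.0002845 , -0.00033026,
        0.00086951,  0.00055581]), 'tau': array([ 1.11850529e-04, -5.39552915e+01, -1.26710135e+00, -1.58885586e+01,
        9.91586567e-03,  1.14127819e-03, -5.25777310e-06]), 'tcp_pos': array([240.96688789, 576.70795093, 231.33467073]), 'tool_rot': array([-1.86029431e-05,  8.32323134e-01,  5.54290716e-01,  4.25648600e-05]), 'force': array([0.32770017, 0.29375064, 0.45813936]), 'moment': array([ 0.02410397,  0.01557477, -0.00360322]), 'opening': 85.56539235532672}
```

View pics/top0.png

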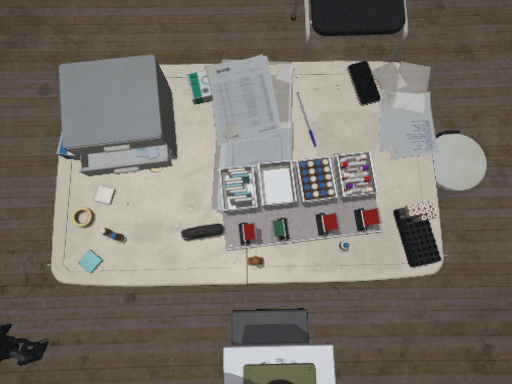

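View pics/scene0.png

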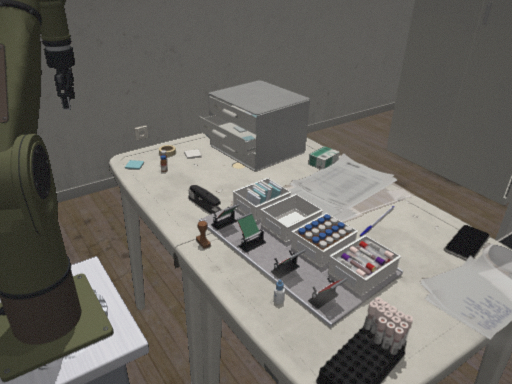

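The top view shows sachets, empty, vials and tubes from left to right. The tags look red, green, red, red, which would make all four wrong. Next I'll measure the tags precisely from depth.

```bash
cat > tags.py <<'E'
from h import *
def cloud(n):
    p,d=vision.grab_frame(n); K,D,R,t=cam(n)
    r,c=np.mgrid[0:384,0:512]; u=cv2.undistortPoints(np.stack([c,r],-1).reshape(-1,1,2).astype(float),K,D)[:,0]
    z=d.reshape(-1); P=(np.c_[u,np.ones(len(u))]*z[:,None]-t)@R
    P[z<=0]=np.nan
    return p,P.reshape(384,512,3)
E
python3 - <<'E'
from tags import *
for n in("top","scene"):
    p,P=cloud(n); h=cv2.cvtColor(p,cv2.COLOR_RGB2HSV)
    x,y,z=P[...,0],P[...,1],P[...,2]
    roi=(x>430)&(x<560)&(y>-330)&(y<170)
    deck=(x>430)&(x<560)&(y>-250)&(y<100)&(z<25); print(n,"deck z",np.nanmedian(z[deck]))
    sat=(h[...,1]>110)&roi&(z>35)&(z<110)
    k,l,s,ce=cv2.connectedComponentsWithStats(sat.astype(np.uint8))
    for i in range(1,k):
        if s[i,4]<15: continue
        m=l==i; Q=P[m]; print(s[i].tolist(),"rgb",p[m].mean(0).round(),"mean",Q.mean(0).round(),"min",Q.min(0).round(),"max",Q.max(0).round())
    # bin rims
    if n=="top":
        m=roi&(z>70)&(z<92); k,l,s,ce=cv2.connectedComponentsWithStats(m.astype(np.uint8))
        for i in range(1,k):
            if s[i,4]>3: print("high",s[i,4],P[l==i].mean(0).round())
        b=(z>52)&(z<66)&(x>540)&(x<720)&(y<190)&(y>-340); B=P[b][:,:2].astype(np.float32); print("bins rect",cv2.minAreaRect(B))
        w=p[195:260,215:395,::-1]; cv2.imwrite("pics/top_crop.png",cv2.resize(w,None,fx=4.4,fy=4.4,interpolation=cv2.INTER_CUBIC))
    else: cv2.imwrite("pics/scene_crop.png",cv2.resize(p[170:320,180:400,::-1],None,fx=3.6,fy=3.6,interpolation=cv2.INTER_CUBIC))
E
```

```text
top deck z 11.298067138360814
[363, 209, 16, 17, 220] rgb [124.  34.  29.] mean [ 511. -282.   63.] min [ 488. -297.   43.] max [ 534. -264.   84.]
[323, 214, 15, 17, 195] rgb [125.  35.  31.] mean [ 499. -162.   62.] min [ 476. -178.   41.] max [ 522. -146.   83.]
[244, 224, 11, 17, 155] rgb [124.  35.  31.] mean [476.  77.  61.] min [453.  62.  42.] max [501.  92.  82.]
high 99 [ 513. -294.   78.]
high 89 [ 500. -176.   78.]
high 75 [483.   2.  78.]
high 76 [477.  62.  78.]
bins rect ((626.5604248046875, -72.37681579589844), (134.91140747070312, 466.841796875), 5.672853946685791)
scene deck z 11.623868379835596
[324, 281, 14, 9, 22] rgb [119.  61.  60.] mean [ 512. -278.   58.] min [ 491. -290.   43.] max [ 538. -264.   70.]
```

View pics/top_crop.png

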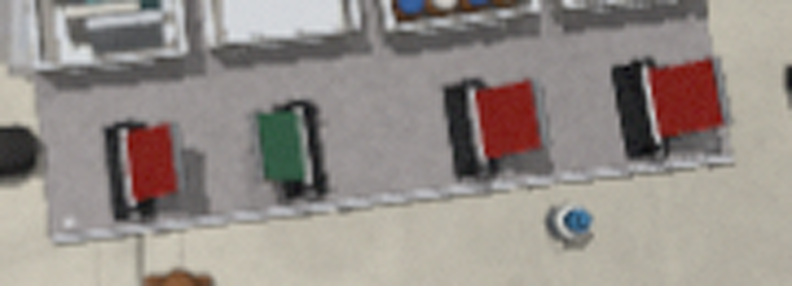

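View pics/scene_crop.png

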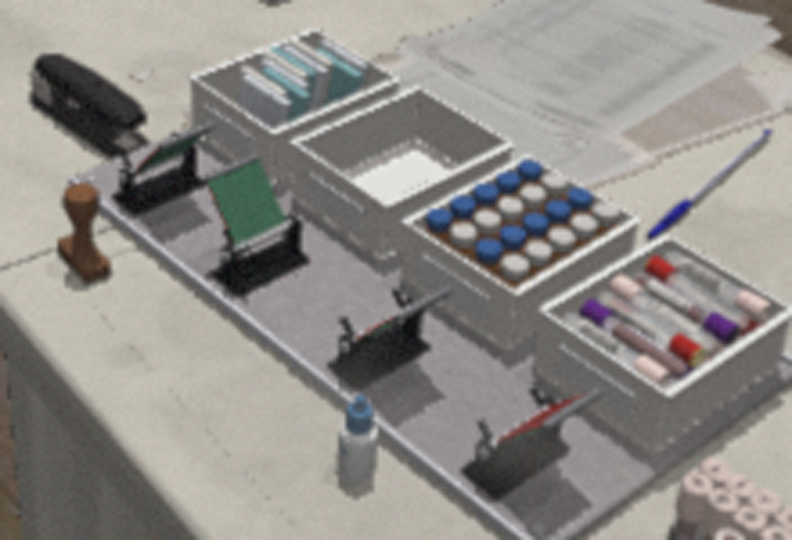

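The crops confirm it: the red leaves lean right at A, C and D (sachets, vials, tubes), and the green leaf leans left at B (empty), so all four are wrong. The measured hinges sit 120 mm apart, with yaw about 0.098: A(474,95), B(486,-25), C(497.5,-144), D(509.5,-263.5). I'll go above the gap between A and B.

{"api": "step_arm", "payload": {
  "motion": [
    [0,-40.8,42.9,3.1,0,0,1.077],
    [0,-40.8,42.9,3.1,0,0,1.077],
    [0,-40.8,42.9,3.1,0,0,1.077],
    [0,-40.8,42.9,3.1,0,0,1.077],
    [0,-40.8,42.9,3.1,0,0,1.077],
    [0,-40.8,42.9,3.1,0,0,1.077],
    [0,-40.8,42.9,3.1,0,0,1.077],
    [0,-40.8,42.9,3.1,0,0,1.077],
    [0,-40.8,42.9,3.1,0,0,1.077],
    [0,-40.8,42.9,3.1,0,0,1.077],
    [0,-40.8,42.9,3.1,0,0,1.077],
    [0,-40.8,42.9,3.1,0,0,1.077],
    [0,-40.8,42.9,3.1,0,0,1.077],
    [0,-40.8,42.9,3.1,0,0,1.077],
    [0,-40.8,42.9,3.1,0,0,1.077],
    [0,-40.8,42.9,3.1,0,0,1.077],
    [0,-40.8,42.9,3.1,0,0,1.077],
    [0,-40.8,42.9,3.1,0,0,1.077]
  ]
}}

```text
t: 2.9
tcp_pos: [479.3, 35.9, 200.4]
tool_rot: [-0.0, 0.999, 0.05, 0.0]
force: [-0.2, -0.3, -0.5]
opening: -0.2
```

Run:
```python
from tags import *
p,P=cloud("wrist"); cv2.imwrite("pics/w1.png",p[...,::-1])
x,y,z=P[...,0],P[...,1],P[...,2]
m=(x>440)&(x<550)&(y>-100)&(y<150)&(z>73)&(z<92)
k,l,s,ce=cv2.connectedComponentsWithStats(m.astype(np.uint8))
for i in range(1,k):
    if s[i,4]>30: Q=P[l==i]; print(s[i].tolist(),Q.mean(0).round(),Q.min(0).round(),Q.max(0).round())
c=cam("wrist")
for r in vision.tip_of("wrist","tag_1_edge"): print(r, ray_z(c,r["centre"],80).round())
```

```text
[235, 149, 49, 15, 616] [479.  62.  79.] [456.  55.  73.] [502.  70.  85.]
[236, 209, 46, 8, 358] [484.   7.  81.] [461.  -2.  73.] [507.  13.  85.]
{'centre': [213.8, 258.5], 'score': 0.84} [484.   5.  80.]
```

View pics/w1.png

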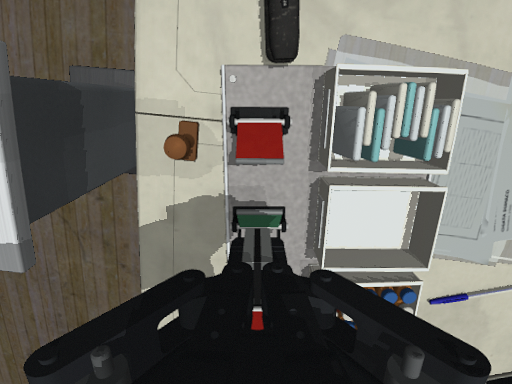

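The gap between the edges runs from y≈13 to 57, with the finger at 36 and 22 mm wide, so it fits. I'll descend to z≈68 and push tag B to the right, rising slightly.

{"api": "step_arm", "payload": {
  "motion": [
    [0,0,0.1,3,0,0,0],
    [0,0,0.1,6,0,0,0],
    [0,0,0.1,9,0,0,0],
    [0,0,0.1,11.5,0,0,0],
    [0,0,0.1,13.2,0,0,0],
    [0,0,0.1,13.2,0,0,0],
    [0,0,0.7,13.2,0,0,0],
    [0,0,1.3,13.2,0,0,0],
    [0,0,1.9,13.0,0,0,0],
    [0,0,2.5,12.8,0,0,0],
    [0,0,3.1,12.5,0,0,0],
    [0,0,3.7,12.2,0,0,0],
    [0,0,4.3,12.0,0,0,0],
    [0,0,4.8,11.9,0,0,0],
    [0,0,5.3,11.8,0,0,0],
    [0,0,5.8,11.8,0,0,0],
    [0,0,5.8,11.8,0,0,0]
  ]
}}

```text
t: 4.7
tcp_pos: [485.2, -23.3, 82.3]
tool_rot: [0.0, 0.999, 0.049, 0.0]
force: [0.5, -0.2, 0.0]
opening: -0.2
```

```bash
cat > chk.py <<'E'
from tags import *
p,P=cloud("top"); h=cv2.cvtColor(p,cv2.COLOR_RGB2HSV)
x,y,z=P[...,0],P[...,1],P[...,2]
m=(x>430)&(x<560)&(y>-330)&(y<170)&(z>35)&(z<110)&(h[...,1]>90)
k,l,s,ce=cv2.connectedComponentsWithStats(m.astype(np.uint8))
for i in range(1,k):
    if s[i,4]>15: Q=P[l==i]; print(s[i,4],"rgb",p[l==i].mean(0).round(),"mean",Q.mean(0).round(),"max",Q.max(0).round(),"min",Q.min(0).round())
o=monitor.get_obs(); print(o["t"],o["force"].round(1))
E
python3 chk.py
```

```text
158 rgb [133.  39.  34.] mean [476.  77.  61.] max [501.  92.  81.] min [452.  62.  41.]
4.75 [-0.5  0.5 -0.8]
```

{"api": "step_arm", "payload": {
  "motion": [
    [0,0,-2,0,0,0,0],
    [0,0,-4,0.4,0,0,0],
    [0,0,-5.7,1.2,0,0,0],
    [0,0,-6,1.4,0,0,0],
    [0,0,-6.6,1.4,0,0,0],
    [0,0,-7.2,1.4,0,0,0],
    [0,0,-7.8,1.3,0,0,0],
    [0,0,-8.4,1.0,0,0,0],
    [0,0,-9.0,0.7,0,0,0],
    [0,0,-9.6,0.4,0,0,0],
    [0,0,-10.2,0.2,0,0,0],
    [0,0,-10.7,0.1,0,0,0],
    [0,0,-11.2,0,0,0,0],
    [0,0,-11.7,0,0,0,0],
    [0,0,-11.7,0,0,0,0],
    [0,0,-10,-1,0,0,0],
    [0,0,-8,-5,0,0,0],
    [0,0,-8,-9,0,0,0],
    [0,0,-8,-9,0,0,0]
  ]
}}

```text
t: 6.65
tcp_pos: [480.1, 56.1, 176.2]
tool_rot: [-0.0, 0.999, 0.048, 0.004]
force: [0.6, 0.7, 0.6]
opening: 0.0
```

```bash
python3 chk.py; python3 -c "
from h import *
p,d=vision.grab_frame('scene'); cv2.imwrite('pics/s2.png',cv2.resize(p[130:330,130:420,::-1],None,fx=2.6,fy=2.6,interpolation=cv2.INTER_CUBIC))"
```

```text
226 rgb [133.  37.  32.] mean [ 511. -282.   62.] max [ 534. -266.   86.] min [ 487. -299.   41.]
201 rgb [134.  39.  33.] mean [ 500. -162.   61.] max [ 523. -146.   82.] min [ 477. -178.   39.]
20 rgb [54. 91. 70.] mean [471. 120.  76.] max [490. 123.  82.] min [455. 117.  70.]
16 rgb [ 63. 105. 136.] mean [ 434. -206.   51.] max [ 438. -201.   63.] min [ 431. -212.   40.]
6.7 [-0.1  0.2 -0.2]
```

View pics/s2.png

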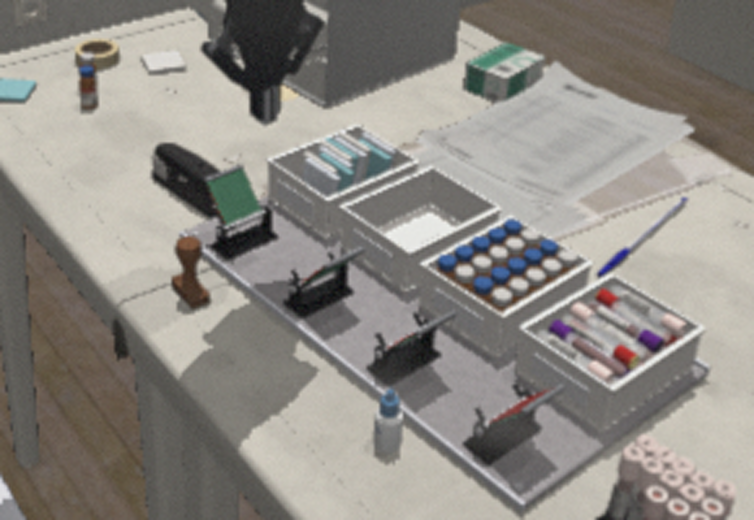

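A now shows green (leaning left) and B leans right. Next is C, from its right side.

{"api": "step_arm", "payload": {
  "motion": [
    [0,-0.2,5,0,0,0,0],
    [0,-0.2,10,0,0,0,0],
    [0,-0.2,15,0,0,0,0],
    [0,-0.2,20,0,0,0,0],
    [0,-0.2,25,0,0,0,0],
    [0,-0.2,26.3,0,0,0,0],
    [0,-0.2,26.3,2,0,0,0],
    [0,-0.2,26.3,6,0,0,0],
    [0,-0.2,26.3,10,0,0,0],
    [0,-0.2,26.0,10.8,0,0,0],
    [0,-0.2,25.2,10.8,0,0,0],
    [0,-0.2,24.6,10.8,0,0,0],
    [0,-0.2,24.0,10.6,0,0,0],
    [0,-0.2,23.4,10.3,0,0,0],
    [0,-0.2,22.8,10.0,0,0,0],
    [0,-0.2,22.2,9.8,0,0,0],
    [0,-0.2,21.6,9.6,0,0,0],
    [0,-0.2,21.0,9.5,0,0,0],
    [0,-0.2,20.4,9.4,0,0,0],
    [0,-0.2,20.3,9.4,0,0,0]
  ]
}}

```text
t: 8.75
tcp_pos: [495.6, -144.3, 78.9]
tool_rot: [-0.0, 0.999, 0.05, 0.001]
force: [0.8, 0.3, 0.6]
opening: 0.2
```

{"api": "step_arm", "payload": {
  "motion": [
    [0,0,1,0,0,0,0],
    [0,0.1,2.5,-3,0,0,0],
    [0,0.2,3,-8,0,0,0],
    [0,0.2,7,-9,0,0,0],
    [0,0.2,12,-9,0,0,0],
    [0,0.2,16.5,-9,0,0,0],
    [0,0.2,18.2,-9,0,0,0],
    [0,0.2,18.2,-7,0,0,0],
    [0,0.2,18.2,-3,0,0,0],
    [0,0.2,18.2,0.6,0,0,0],
    [0,0.2,17.8,1.1,0,0,0],
    [0,0.2,17,1.1,0,0,0],
    [0,0.2,16.4,1.1,0,0,0],
    [0,0.2,15.8,0.9,0,0,0],
    [0,0.2,15.2,0.6,0,0,0],
    [0,0.2,14.6,0.3,0,0,0],
    [0,0.2,14.0,0,0,0,0],
    [0,0.2,13.4,-0.2,0,0,0],
    [0,0.2,12.8,-0.3,0,0,0],
    [0,0.2,12.2,-0.3,0,0,0]
  ]
}}

```text
t: 10.75
tcp_pos: [509.6, -265.0, 81.9]
tool_rot: [-0.0, 0.999, 0.05, 0.001]
force: [-0.0, -0.7, -0.1]
opening: 0.2
```

{"api": "step_arm", "payload": {
  "motion": [
    [0,0,0,0,0,0,0],
    [0,0,1,0,0,0,0],
    [0,0,3,-2,0,0,0],
    [0,0,3,-6,0,0,0],
    [0,0,3,-11,0,0,0],
    [0,0,3,-15,0,0,0],
    [0,0,3,-15,0,0,0],
    [0,-5,3,-15,0,0,0],
    [0,-10,3,-15,0,0,0],
    [0,-12,3,-15,0,0,0],
    [0,-12,3,-15,0,0,0],
    [0,-12,3,-15,0,0,0]
  ]
}}

```text
t: 11.95
tcp_pos: [393.3, -307.8, 231.6]
tool_rot: [-0.0, 0.999, 0.049, 0.001]
force: [0.1, 0.9, 0.9]
opening: 0.0
```

```bash
python3 chk.py
python3 - <<'E'
from h import *
p,d=vision.grab_frame("scene"); q,d=vision.grab_frame("top")
a=cv2.resize(p[170:320,170:400,::-1],(600,391),interpolation=cv2.INTER_CUBIC); b=cv2.resize(q[145:270,180:400,::-1],(600,341)); cv2.imwrite("pics/fin.png",cv2.resize(np.vstack([a,b]),None,fx=.8,fy=.8))
c=cam("top")
for k,z in(("bin_tubes",12),("bin_sachets",12),("bin_vials",12),("bin_empty",12),("stamp_by_mid",35),("dropper_by_mid",30),("stapler_by_mid",23)):
    for r in vision.tip_of("top",k)[:1]: print(k,round(r["score"],2),ray_z(c,r["centre"],z).round())
E
```

```text
89 rgb [50. 86. 66.] mean [ 508. -249.   62.] max [ 535. -236.   78.] min [ 484. -264.   44.]
90 rgb [51. 88. 67.] mean [ 498. -129.   64.] max [ 518. -116.   79.] min [ 478. -143.   48.]
176 rgb [125.  36.  31.] mean [488. -43.  61.] max [511. -26.  82.] min [464. -59.  41.]
135 rgb [51. 88. 67.] mean [474. 109.  63.] max [498. 123.  81.] min [452.  95.  44.]
12.0 [-0.6  1.2 -0.2]
bin_tubes 0.91 [ 651. -254.   12.]
bin_sachets 0.95 [612. 110.  12.]
bin_vials 0.86 [ 627. -126.   12.]
bin_empty 0.67 [617. -16.  12.]
stamp_by_mid 0.61 [392.  62.  35.]
dropper_by_mid 0.65 [ 441. -206.   30.]
stapler_by_mid 0.84 [487. 219.  23.]
```

View pics/fin.png

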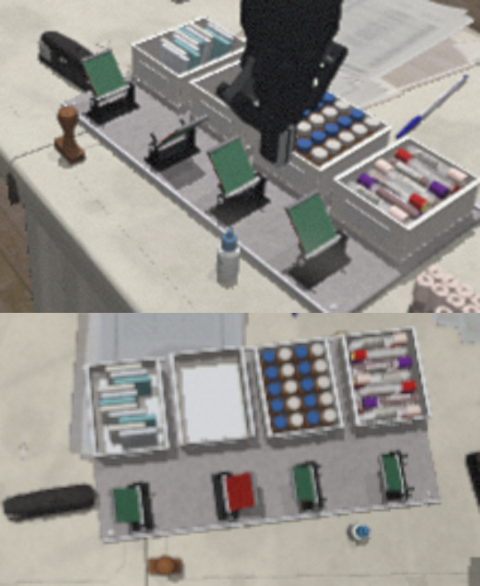

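The final view shows green, red, green, green in front of sachets, empty, vials and tubes. All leaves lie at their stops and the arm is clear.

```bash
python3 -c "
from rig import job; print(job.close_job())"
```

```text
the job is handed in; nothing more can be done
None
```

All four tags were wrong, so I flipped each one with the closed fingertip. From left to right they now read:

| Bin | Tag face up |
|---|---|
| Sachets | green |
| Empty | red |
| Vials | green |
| Tubes | green |

- **Tags:** the last top-camera check showed the right colour on every tag. The leaf heights and sideways offsets matched leaves lying against their stops.
- **Arm:** it stood clear of everything at handover, at about 12 s. The force readings, taken at the end of each move, were only sensor noise.
- **Bins and bystanders:** the final picture shows the bins, stamp, dropper bottle and stapler standing as before. The network's positions for them differed by up to about 12 mm between looks. I took that as detection error, because the finger never went near them.

No check failed.

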